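Find the tin with the steel slug by weight and clip it into the cradle

ROBOT

A 6-joint arm with a two-finger parallel gripper is mounted at the origin on the work surface. World frame = base frame: x ahead of the robot, y to its left, z up, the work surface at z = 0. Lengths are in m, angles in rad, forces in N, time in s.
With the tool pointing down it reaches from about 0.375 to 0.9 m from the base axis. Payload 3.1 kg.
Tool frame: the origin (TCP) lies at the very end of the fingers, on their centre line; the grasp point (between the pads) lies grasp_offset behind it (grasp_offset is the distance from the TCP to the grasp point, in m); y points along the fingers, x is the direction in which the jaws open and shut, and the axes are right-handed (so a half turn about y gives the same grasp; the last joint's range is limited). The gripper opens to 87 mm and grips with 3 to 60 N. Pads are 19 mm wide; open, the fingers measure 117 mm over their backs; the gripper's body (75 mm by 190 mm) begins 51 mm behind the grasp point.
Start: joints at [-1.319, 0.527, 1.433, -0, 1.181, -0.178], TCP at [0.26, -0.568, 0.223] pointing down, gripper open.
Joint ranges: [-3.08, 3.08], [-0.75, 2.2], [0.22, 2.44], [-1.43, 4.57], [0, 2.65], [-2.85, 2.85]. Speed limits (rad/s): [2.79, 2.79, 3.14, 3.14, 3.14, 3.14].

INTERFACE

Orientations are given as a unit quaternion [w, x, y, z].
In Python, from plant import * gives the robot as it stands.
- The arm moves only by the tool move_arm, never from a script. Its argument "commands" is a list of rows, each a list of 7 numbers: the turn, a rotation vector about the tool's x, y, z in degrees, then the shift along the tool's x, y, z in mm, then the opening, from -1 (shut) to 1 (fully open), so that 0 is half open. In form: [[ax, ay, az, x, y, z, fingers], ...]. A call has 1 to 5 rows; each row shifts and turns the commanded pose from where the row before left it, along the tool's axes as they then stand; what a row does not reach is not made up. A row lasts 1/8 s, in which the tool goes at most 62.5 mm and 10.7 degrees, less where a joint would pass 70% of its speed; a pose out of reach is approached as far as the arm can. A call with a gripper value outside its range is refused whole. The fingers move at their own pace and stop on an object; the grip force is fixed at half the most. Time passes only in rows, so rows that do not move let the fingers close. It gives the time, the measured TCP pose, the force and the opening at its end, in the units of the state.
- sense(): the state, without advancing time (a new reading comes with each control period).
- capture(name): name is "side" or "top" or "wrist"; returns a dict with "img" (480x640x3 uint8, red, green, blue), "depth" (480x640 float32, m along the optical axis (not along the pixel's ray), 0 where there is no reading), "mtx" (3x3 intrinsics, pixels), "pose" (4x4, takes a point from camera to world coordinates); the wrist camera has in their place "mount" (4x4, takes a point from camera to tool coordinates, whose origin is the TCP and whose axes are the tool frame's). Camera axes: x right, y down, z forward; pixel columns grow to the right and rows downward; lengths in m; the calibration is good to about 2 mm. A picture is of the moment at which its call begins: read the wrist's pose just before it.
- job_done(): hands the job in, once; it reports no verdict.
Trained networks look in the newest picture that a camera, given by its name, has taken for a name from the list of things; names that differ only in an ending like _2 or _b are one class to them, and where a whole thing is asked for, a point or a joint stands for the part that bears it (a point fixed in the world has none). Each returns a list of dicts, best first, with "score" (0 to 1); they miss things now and then, are a little off and sometimes report something else, mostly with a low value. They report only what shows in the picture. A call takes as long as a camera call.
- look_for(thing, camera): "xyz" ([x, y, z] in m, in the coordinates of the camera as it stood for that picture, good to about 4 mm: the middle of the surface that is visible of it).
The state is a dict: "time": time; "joint_pos": joint angles; "qd": joint speeds; "joint_efforts": joint torques, N m; "ee_pos": TCP position; "ee_rot": TCP orientation; "force": force on the tool from outside, world axes, zero at the start; "ft_torque": the same for the moment, N m; "opening": opening from 0.0 (shut) to 1.0 (fully open).
Only numpy, scipy, OpenCV 4.12 (cv2) and the standard library are available. Lean on these libraries where they do the work, as an engineer would, in place of code of your own. Each camera call takes 0.05 s, during which the arm holds its last target. There are 200 camera calls.

TASK

Two closed tins look alike but for the lid: one holds a solid steel forming slug, the other a light aluminium one. Lift the blue-lidded tin a few centimetres clear of the bench to feel its weight and set it back down upright on the bench, then lift the green-lidded tin likewise; press the heavier of the two down into the roller-catch cradle until it is fully home on the cradle's floor and both rollers have snapped back over its foot, pressing firmly but with less than 40 N and without jamming it in the mouth, and leave the lighter tin standing upright on the bench. Never tip a tin over, and leave everything else on the bench where it is.

Things in the scene. Friction and masses are not known exactly. Their poses are not given: they have to be found in the camera images.
- tin_blue: Closed aluminium tin, blue lid, 90 mm tall, 0.2 to 0.6 kg. Origin: centre of its underside, z up. Body 58 mm along its x by 44 mm along its y; grip across the 44 mm, 60 to 75 mm above the underside. Its lowest 8 mm is a foot flange 66 mm long in x (4 mm proud of the body at each end). The lid is the top 14 mm, 57 x 43 mm. The slug inside has 1.5 mm play.
- tin_green: The same tin with a green lid; the same sizes, origin and axes. Either tin may be the heavier, by 0.15 kg or more.
- cradle: Fixed cradle: dark steel base plate 150 x 80 mm, a red block at each x end, and between them a wooden guide block around a pocket with a black rubber floor, 12 mm above the bench. Origin: centre of the plate's underside, z up. The pocket is 69 mm (x) by 47 mm (y): a tin enters from above, long side along the cradle's x, either way round, 1.5 mm play each side; walls 36 mm above the bench.
- mouth (a point): Middle of the cradle, 44.5 mm above the bench, level with the mouth's upper edge. The guide block (pocket and rollers) is clamped up to 6 mm off this middle, either way along the cradle's y; nothing measures it. From the upper edge down to 36 mm the four sides slope inwards at 45 degrees, 8 mm each, so a tin landing on one is pushed sideways towards the pocket.
- catch_a (a joint): How far the sprung brass roller at the pocket's +x end is pushed outwards, in m: 0 sprung out, about 0.002 while a tin's foot passes. A tin's underside meets the rollers 30 mm above the bench; pressing the foot past takes 12 to 25 N, the tin's weight included; no tin sinks in by itself. Once it stands on the floor the rollers spring back over the foot.
- catch_b (a joint): The same for the roller at the pocket's -x end.
- dapping_cube: Bystander: loose steel cube 45 mm with round dimples. Origin: centre of its underside.
- bowl: Bystander: loose amber glass bowl, 150 mm across, 70 mm tall. Origin: centre of its underside.
- flux_jar: Bystander: loose small amber jar with white cap, 48 mm across, 60 mm tall. Origin: centre of its underside.
- copper_strip: Bystander: loose copper strip 140 x 14 x 4 mm, long side along its x. Origin: centre of its underside.
- handpiece: Bystander: loose silver and black rotary handpiece lying along its x, about 200 mm long, 24 mm thick. Origin: on its underside near the middle.
- pumice_block: Bystander: loose grey abrasive block 70 x 40 x 20 mm. Origin: centre of its underside.

How it is judged:
By the outcome, as a careful person would: the job done as asked, in the order asked, and still so for the second after the job is handed in, with the robot touching nothing.
It also fails if it takes over 72 s, if anything falls off the work surface, if the arm or the gripper's body presses on something with over 40 N, if the wrist force passes 120 N, or if a joint passes its speed limit or range.

## Working session

There is one attempt and no reset: what is moved stays moved. The work goes in short steps, Python scripts to look and compute and a tool call to move; the robot and the scene stay as the last step left them, time stands still between calls to the robot, and variables do not carry over. Pictures are saved under pics/ and viewed, about 8 in all and at most 12, crops included, and the job is handed in when it is done.

Besides the shell and the picture viewer there is one more tool, called after "Request:" by a JSON object that holds its "fn" and its "kwargs", one argument or row to a line. move_arm: Moves the arm, as the interface text tells. Its arguments: {"type":"object","properties":{"commands":{"type":"array","items":{"type":"array","items":{"type":"number"}}}},"required":["commands"]}

```bash
mkdir -p pics; ls; cat > h.py <<'E'
from plant import *
import numpy as np, cv2
from scipy.spatial.transform import Rotation as R
def cam(name):
    s=sense(); c=capture(name)
    if name=="wrist":
        T=np.eye(4);q=s["ee_rot"];T[:3,:3]=R.from_quat([q[1],q[2],q[3],q[0]]).as_matrix();T[:3,3]=s["ee_pos"]
        c["pose"]=T@np.array(c["mount"])
    return c
def save(c,f): cv2.imwrite("pics/"+f,c["img"][:,:,::-1])
def w(c,p): return (np.array(c["pose"])@np.r_[p,1])[:3]
def cloud(c):
    d=c["depth"];K=np.array(c["mtx"]);v,u=np.mgrid[:480,:640]
    P=np.stack([(u-K[0,2])/K[0,0]*d,(v-K[1,2])/K[1,1]*d,d],-1)
    T=np.array(c["pose"]);return P@T[:3,:3].T+T[:3,3]
E
python3 - <<'E'
from h import *
np.set_printoptions(precision=4,suppress=True)
s=sense();print(s)
c=cam("top");save(c,"top.png");print(c["pose"])
for n in ["tin_blue","tin_green","cradle","catch_a","dapping_cube","bowl","flux_jar","copper_strip","handpiece","pumice_block"]:
    for r in look_for(n,"top")[:2]: print(n,round(r["score"],2),w(c,r["xyz"]))
c=cam("side");save(c,"side.png")
E
```

```text
pics
{'time': 0.0, 'joint_pos': array([-1.3195,  0.5285,  1.4339, -0.    ,  1.1814, -0.1785]), 'qd': array([-0.0014,  0.0008,  0.0006, -0.0011,  0.0016,  0.0001]), 'joint_efforts': array([ -0.0006, -44.0042, -17.6596,   0.0633,   0.0583,  -0.0002]), 'ee_pos': array([ 0.2603, -0.5674,  0.2216]), 'ee_rot': array([ 0.5956, -0.5946,  0.3824, -0.3813]), 'force': array([0.4278, 0.224 , 0.2312]), 'ft_torque': array([ 0.0058, -0.0409, -0.0611]), 'opening': 1.0005520486181256}
[[ 0.0171 -0.9863  0.1642  0.3864]
 [-0.9997 -0.0193 -0.0116 -0.0179]
 [ 0.0146 -0.1639 -0.9864  1.0776]
 [ 0.      0.      0.      1.    ]]
tin_blue 0.77 [0.5388 0.2112 0.0905]
tin_green 0.82 [ 0.5457 -0.2073  0.0921]
cradle 0.61 [0.5297 0.0399 0.0086]
catch_a 0.42 [0.5712 0.0362 0.0323]
dapping_cube 0.66 [ 0.3804 -0.0314  0.0484]
bowl 0.73 [0.7339 0.4048 0.0323]
flux_jar 0.9 [ 0.6588 -0.1871  0.0603]
copper_strip 0.77 [0.3739 0.3527 0.0073]
handpiece 0.96 [ 0.4101 -0.439   0.02  ]
pumice_block 0.76 [0.7071 0.2043 0.0205]
```

View pics/top.png

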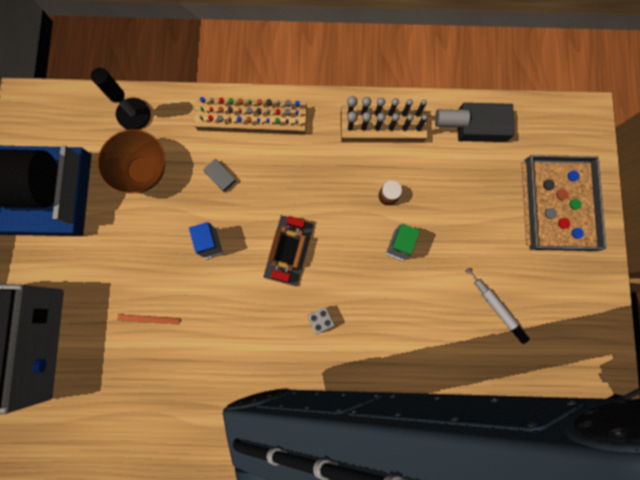

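```bash
python3 - <<'E'
from h import *
np.set_printoptions(precision=4,suppress=True)
c=cam("top");P=cloud(c);hsv=cv2.cvtColor(c["img"],cv2.COLOR_RGB2HSV)
s=sense();q=s["ee_rot"];print(R.from_quat([q[1],q[2],q[3],q[0]]).as_matrix())
def rect(m,n):
    X=P[m][:,:2].astype(np.float32)*1000
    r=cv2.minAreaRect(X);print(n,m.sum(),r,"medz",np.median(P[m][:,2]))
ok=c["depth"]>0
for n,x,y in [("blue",.539,.211),("green",.546,-.207)]:
    rect(ok&(abs(P[...,0]-x)<.06)&(abs(P[...,1]-y)<.06)&(P[...,2]>.082)&(P[...,2]<.1),n)
near=ok&(np.hypot(P[...,0]-.53,P[...,1]-.04)<.12)
rect(near&(P[...,2]>.006)&(P[...,2]<.07),"cradle all")
rect(near&(P[...,2]>.030)&(P[...,2]<.07),"cradle high")
red=(hsv[...,1]>130)&((hsv[...,0]<8)|(hsv[...,0]>172))
n,l,st,ce=cv2.connectedComponentsWithStats((red&near).astype(np.uint8))
for i in range(1,n):
    if st[i,4]>60: rect(l==i,"red")
E
```

```text
[[ 0.4167 -0.      0.9091]
 [-0.9091 -0.0001  0.4167]
 [ 0.     -1.     -0.0001]]
blue 557 ((548.5440673828125, 220.8434295654297), (57.75862503051758, 43.506202697753906), 18.015113830566406) medz 0.09061758041808088
green 547 ((553.0804443359375, -214.2092742919922), (43.24111557006836, 57.306861877441406), 69.16302490234375) medz 0.09021971639994342
cradle all 2333 ((519.9447631835938, 51.62445068359375), (197.61328125, 202.8277130126953), 43.143035888671875) medz 0.013692393252351165
cradle high 808 ((535.23583984375, 42.531803131103516), (68.46287536621094, 143.43035888671875), 76.1763916015625) medz 0.04279902543116376
red 178 ((599.7952270507812, 26.343542098999023), (44.51074981689453, 26.85930824279785), 79.17904663085938) medz 0.04366212563501415
red 181 ((476.2340393066406, 56.40021514892578), (44.44463348388672, 22.226591110229492), 76.15325927734375) medz 0.044331735786756976
```

The top view shows the blue tin at about (204,240), the green tin at (405,240), and the cradle at (290,250) lying obliquely. All bystanders are clear of these. I'm moving over the blue tin first.

```bash
cat >> h.py <<'E'
def plan(x,y,z,yaw):
    "tool-frame shift (mm, before turning) and remaining turn to a down pose"
    s=sense();q=s["ee_rot"];M=R.from_quat([q[1],q[2],q[3],q[0]]).as_matrix()
    d=M.T@(np.array([x,y,z])-s["ee_pos"])*1000
    a=np.radians(yaw);tx=np.array([np.cos(a),np.sin(a),0]);ty=np.array([0,0,-1.])
    D=np.stack([tx,ty,np.cross(tx,ty)],1);rv=np.degrees(R.from_matrix(M.T@D).as_rotvec())
    print("t",s["time"],"shift",d.round(1),"turn",rv.round(2),"yaw",np.degrees(np.arctan2(M[1,0],M[0,0])).round(2),"F",s["force"].round(2))
E
python3 - <<'E'
from h import *
print(grasp_offset); plan(.5485,.2208,.2,-72); c=capture("wrist");print(c["mount"],c["mtx"])
E
```

```text
0.0187
t 0.65 shift [-597.2   22.5  590.6] turn [0.   6.62 0.  ] yaw -65.38 F [-1.05  0.52 -0.51]
[[ 9.99999995e-01 -9.76896058e-05  3.61023923e-05 -1.20839530e-05]
 [-6.34560064e-05 -2.96639541e-01  9.54989518e-01 -1.62905664e-01]
 [-8.25831524e-05 -9.54989515e-01 -2.96639546e-01  8.19381571e-02]
 [ 0.00000000e+00  0.00000000e+00  0.00000000e+00  1.00000000e+00]] [[335.32085543   0.         320.78973494]
 [  0.         335.32085543 239.67069125]
 [  0.           0.           1.        ]]
```

Request:
{"fn": "move_arm", "kwargs": {
  "commands": [
    [0, 1.5, 0, -40, 0, 39.5, 1],
    [0, 0, 0, -40, 0, 39.5, 1],
    [0, 0, 0, -40, 0, 39.5, 1],
    [0, 0, 0, -40, 0, 39.5, 1],
    [0, 0, 0, -40, 0, 39.5, 1]
  ]
}}

```text
time: 1.32
ee_pos: [0.3627, -0.3046, 0.2228]
ee_rot: [-0.59, 0.59, -0.389, 0.39]
force: [0.8, -0.7, 0.6]
opening: 1.0
```

Request:
{"fn": "move_arm", "kwargs": {
  "commands": [
    [0, 0, 0, -40, 0, 39.5, 1],
    [0, 0, 0, -40, 0, 39.5, 1],
    [0, 0, 0, -40, 0, 39.5, 1],
    [0, 0, 0, -40, 0, 39.5, 1],
    [0, 0, 0, -40, 0, 39.5, 1]
  ]
}}

```text
time: 1.95
ee_pos: [0.466, -0.043, 0.2229]
ee_rot: [0.59, -0.59, 0.389, -0.39]
force: [0.2, -0.2, -0.3]
opening: 0.997
```

```bash
python3 - <<'E'
from h import *
plan(.5485,.2208,.2,-72)
E
```

```text
t 1.95 shift [-210.2   22.9  179.4] turn [-0.05  5.12  0.05] yaw -66.88 F [ 0.2  -0.22 -0.33]
```

Request:
{"fn": "move_arm", "kwargs": {
  "commands": [
    [0, 0, 0, -42, 4.5, 36, 1],
    [0, 0, 0, -42, 4.5, 36, 1],
    [0, 0, 0, -42, 4.5, 36, 1],
    [0, 0, 0, -42, 4.5, 36, 1],
    [0, 5, 0, -42, 4.5, 36, 1]
  ]
}}

```text
time: 2.58
ee_pos: [0.5488, 0.2211, 0.2001]
ee_rot: [0.572, -0.572, 0.415, -0.416]
force: [1.3, -0.5, 0.1]
opening: 1.002
```

Request:
{"fn": "move_arm", "kwargs": {
  "commands": [
    [0, 0, 0, 0, 0, 0, 1],
    [0, 0, 0, 0, 0, 0, 1]
  ]
}}

```text
time: 2.82
ee_pos: [0.5478, 0.219, 0.1998]
ee_rot: [-0.572, 0.573, -0.415, 0.415]
force: [-0.2, 0.5, 0.1]
opening: 0.998
```

```bash
cat >> h.py <<'E'
def lid(c,x,y,r=.06,lo=.08,hi=.1):
    P=cloud(c);m=(c["depth"]>0)&(np.hypot(P[...,0]-x,P[...,1]-y)<r)&(P[...,2]>lo)&(P[...,2]<hi)
    q=P[m];print("lid",m.sum(),cv2.minAreaRect((q[:,:2]*1000).astype(np.float32)),"z",np.median(q[:,2]))
E
python3 - <<'E'
from h import *
c=cam("wrist");save(c,"w1.png");lid(c,.5485,.2208)
plan(.5485,.2208,.0483,-72)
E
```

```text
lid 3332 ((551.583984375, 219.87237548828125), (56.53489685058594, 43.014225006103516), 17.883604049682617) z 0.09065464828240086
t 2.875 shift [ -2.1 151.6   1.6] turn [0.06 0.12 0.02] yaw -71.88 F [-0.13  0.01 -0.61]
```

View pics/w1.png

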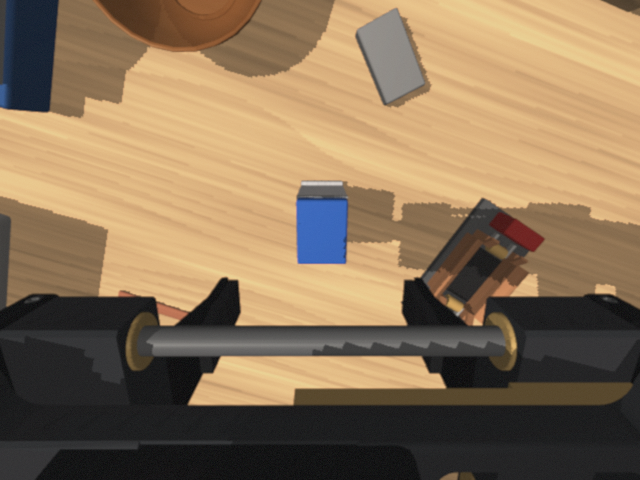

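The blue lid sits centred at about (322,230) and lines up with the jaws, and the cradle is lower right. I'm descending.

Request:
{"fn": "move_arm", "kwargs": {
  "commands": [
    [0, 0, 0, -0.6, 40, 3.6, 1],
    [0, 0, 0, 0, 40, 0, 1],
    [0, 0, 0, 0, 40, 0, 1],
    [0, 0, 0, 0, 31, 0, 1],
    [0, 0, 0, 0, 0, 0, 1]
  ]
}}

```text
time: 3.5
ee_pos: [0.5495, 0.2189, 0.0472]
ee_rot: [-0.57, 0.574, -0.417, 0.414]
force: [0.9, 0.3, 0.7]
opening: 1.0
```

```bash
python3 - <<'E'
from h import *
plan(.551,.220,.049,-72); print(sense()["force"])
E
```

```text
t 3.5 shift [-0.6 -1.8  1.8] turn [ 0.34  0.   -0.03] yaw -72.0 F [0.91 0.34 0.68]
[0.91072641 0.34331753 0.67622942]
```

Request:
{"fn": "move_arm", "kwargs": {
  "commands": [
    [0, 0, 0, 0, 0, 0, -1],
    [0, 0, 0, 0, 0, 0, -1],
    [0, 0, 0, 0, 0, 0, -1],
    [0, 0, 0, 0, 0, 0, -1]
  ]
}}

```text
time: 4.0
ee_pos: [0.5519, 0.221, 0.0498]
ee_rot: [0.573, -0.572, 0.415, -0.415]
force: [-0.3, 0.2, -0.7]
opening: 0.633
```

Request:
{"fn": "move_arm", "kwargs": {
  "commands": [
    [0, 0, 0, 0, 0, 0, -1],
    [0, 0, 0, 0, 0, 0, -1],
    [0, 0, 0, 0, 0, 0, -1],
    [0, 0, 0, 0, 0, 0, -1]
  ]
}}

```text
time: 4.5
ee_pos: [0.5518, 0.2207, 0.0493]
ee_rot: [0.573, -0.573, 0.415, -0.415]
force: [-0.2, -1.7, 4.1]
opening: 0.503
```

Request:
{"fn": "move_arm", "kwargs": {
  "commands": [
    [0, 0, 0, 0, 0, 0, -1],
    [0, 0, 0, 0, -10, 0, -1],
    [0, 0, 0, 0, -20, 0, -1],
    [0, 0, 0, 0, -20, 0, -1],
    [0, 0, 0, 0, -5, 0, -1]
  ]
}}

```text
time: 5.12
ee_pos: [0.5515, 0.2214, 0.1046]
ee_rot: [0.573, -0.572, 0.415, -0.415]
force: [0.5, 1.2, -5.0]
opening: 0.502
```

Request:
{"fn": "move_arm", "kwargs": {
  "commands": [
    [0, 0, 0, 0, 0, 0, -1],
    [0, 0, 0, 0, 0, 0, -1],
    [0, 0, 0, 0, 0, 0, -1],
    [0, 0, 0, 0, 0, 0, -1]
  ]
}}

```text
time: 5.62
ee_pos: [0.5513, 0.2208, 0.1035]
ee_rot: [-0.572, 0.573, -0.415, 0.415]
force: [-0.7, -0.5, -4.5]
opening: 0.5
```

```bash
cat >> h.py <<'E'
def weigh():
    F=[]
    for _ in range(8): capture("side");F.append(sense()["force"])
    F=np.array(F);print("mean F",F.mean(0).round(2),"sd",F.std(0).round(2))
E
python3 - <<'E'
from h import *
weigh(); plan(.551,.22,.049,-72); print(sense()["ft_torque"],sense()["opening"])
c=cam("top");save(c,"t2.png");lid(c,.551,.22,.06,.11,.16)
E
```

```text
mean F [-0.15 -0.09 -5.04] sd [0.59 0.41 0.37]
t 6.025 shift [ 0.7 55.1 -0.8] turn [-0.01  0.13 -0.  ] yaw -71.87 F [-0.11 -0.1  -4.86]
[ 0.06927155  0.03740971 -0.031698  ] 0.5089822684512695
lid 192 ((546.6635131835938, 221.91018676757812), (56.768192291259766, 43.554649353027344), 19.67391586303711) z 0.14379942181241673
```

Blue weighs about 5.0 N, or 0.51 kg. I'm setting it back down.

Request:
{"fn": "move_arm", "kwargs": {
  "commands": [
    [0, 0, 0, 0, 20, 0, -1],
    [0, 0, 0, 0, 20, 0, -1],
    [0, 0, 0, 0, 10, 0, -1],
    [0, 0, 0, 0, 3, 0, -1],
    [0, 0, 0, 0, 1, 0, -1]
  ]
}}

```text
time: 6.7
ee_pos: [0.552, 0.221, 0.0504]
ee_rot: [0.573, -0.572, 0.415, -0.415]
force: [0.3, 0.9, -4.6]
opening: 0.505
```

Request:
{"fn": "move_arm", "kwargs": {
  "commands": [
    [0, 0, 0, 0, 1, 0, -1],
    [0, 0, 0, 0, 0, 0, -1],
    [0, 0, 0, 0, 0, 0, -1]
  ]
}}

```text
time: 7.08
ee_pos: [0.5518, 0.221, 0.0494]
ee_rot: [0.573, -0.572, 0.415, -0.415]
force: [0.2, -0.4, -3.7]
opening: 0.505
```

Request:
{"fn": "move_arm", "kwargs": {
  "commands": [
    [0, 0, 0, 0, 0.7, 0, -1],
    [0, 0, 0, 0, 0, 0, -1],
    [0, 0, 0, 0, 0, 0, -1]
  ]
}}

```text
time: 7.45
ee_pos: [0.5518, 0.2209, 0.0494]
ee_rot: [0.573, -0.572, 0.415, -0.415]
force: [-1.5, -0.4, 5.9]
opening: 0.503
```

Request:
{"fn": "move_arm", "kwargs": {
  "commands": [
    [0, 0, 0, 0, -0.4, 0, 1],
    [0, 0, 0, 0, 0, 0, 1],
    [0, 0, 0, 0, 0, 0, 1],
    [0, 0, 0, 0, 0, 0, 1],
    [0, 0, 0, 0, 0, 0, 1]
  ]
}}

```text
time: 8.07
ee_pos: [0.5515, 0.2209, 0.0486]
ee_rot: [-0.572, 0.573, -0.415, 0.415]
force: [-0.4, 0.4, -0.2]
opening: 0.959
```

Request:
{"fn": "move_arm", "kwargs": {
  "commands": [
    [0, 0, 0, 0, 0, 0, 1],
    [0, 0, 0, 0, -30, 0, 1],
    [0, 0, 0, 0, -40, 0, 1],
    [0, 0, 0, 0, -40, 0, 1],
    [0, 0, 0, 0, -40, 0, 1]
  ]
}}

```text
time: 8.7
ee_pos: [0.5513, 0.2208, 0.2]
ee_rot: [-0.572, 0.573, -0.415, 0.415]
force: [-0.0, -0.9, -0.4]
opening: 1.0
```

```bash
python3 - <<'E'
from h import *
plan(.5535,-.2135,.2,-111); print(sense()["opening"])
c=cam("wrist");lid(c,.551,.22);c=cam("top");lid(c,.551,.22);lid(c,.553,-.214)
E
```

```text
t 8.7 shift [ 413.5   -0.  -133. ] turn [1.000e-02 3.912e+01 0.000e+00] yaw -71.88 F [-0.02 -0.92 -0.37]
0.9996072656255197
lid 3300 ((551.3350219726562, 220.6667022705078), (56.409873962402344, 42.96022415161133), 18.209863662719727) z 0.09060401277245247
lid 485 ((545.2685546875, 220.47564697265625), (50.520084381103516, 43.477195739746094), 17.559730529785156) z 0.09048773051139758
lid 552 ((552.9340209960938, -214.43209838867188), (43.411624908447266, 57.4991340637207), 69.31658935546875) z 0.09010595280276656
```

Request:
{"fn": "move_arm", "kwargs": {
  "commands": [
    [0, 0, 0, 51.7, 0, -16.6, 1],
    [0, 0, 0, 51.7, 0, -16.6, 1],
    [0, 0, 0, 51.7, 0, -16.6, 1],
    [0, 0, 0, 0, 0, 0, 1],
    [0, 0, 0, 0, 0, 0, 1]
  ]
}}

```text
time: 9.43
ee_pos: [0.552, 0.0581, 0.1982]
ee_rot: [-0.572, 0.572, -0.416, 0.415]
force: [-0.2, -0.2, -0.0]
opening: 1.002
```

```bash
python3 - <<'E'
from h import *
c=cam("wrist");save(c,"w2.png");np.savez("w2.npz",**{k:np.array(v) for k,v in c.items()})
P=cloud(c);ok=c["depth"]>0
near=ok&(np.hypot(P[...,0]-.538,P[...,1]-.0414)<.12)
hsv=cv2.cvtColor(c["img"],cv2.COLOR_RGB2HSV)
red=(hsv[...,1]>130)&((hsv[...,0]<6)|(hsv[...,0]>172))&near&(P[...,2]>.02)
n,l,st,ce=cv2.connectedComponentsWithStats(red.astype(np.uint8))
for i in range(1,n):
    if st[i,4]>150: q=P[l==i];print("red",st[i,4],ce[i],cv2.minAreaRect((q[:,:2]*1000).astype(np.float32)),np.median(q[:,2]))
for n in ["cradle","catch_a"]:
    for r in look_for(n,"wrist")[:2]: print(n,r["score"],w(c,r["xyz"]))
# heightmap crop in cradle frame, 0.5mm/px, x:+-80 y:+-50
a=np.radians(-13.8);ex=np.array([np.cos(a),np.sin(a)]);ey=np.array([-ex[1],ex[0]])
d=P[...,:2]-[.538,.0414];u=d@ex;v=d@ey
m=ok&(abs(u)<.085)&(abs(v)<.055)&(P[...,2]>-.01)
im=np.zeros((220*3,340*3//2,3),np.uint8)
g=c["img"]
out=np.zeros((110,170,3),np.uint8);z=np.zeros((110,170))
ii=((.055-v[m])*1000).astype(int).clip(0,109);jj=((u[m]+.085)*1000).astype(int).clip(0,169)
out[ii,jj]=g[m];z[ii,jj]=P[m][:,2]*1000
zc=cv2.applyColorMap((z*4.5).clip(0,255).astype(np.uint8),cv2.COLORMAP_JET)
cv2.imwrite("pics/crad.png",cv2.resize(np.vstack([out[:,:,::-1],zc]),None,fx=2.7,fy=2.7,interpolation=cv2.INTER_NEAREST))
np.set_printoptions(linewidth=250,suppress=True)
for j in (70,78,85,92,100): print(j,z[20:95:1,j].round(0).astype(int))
plan(.5535,-.2135,.2,-111)
E
```

```text
red 861 [369.78281069 187.58072009] ((598.5221557617188, 23.263683319091797), (40.496665954589844, 17.986963272094727), 76.07069396972656) 0.04448300790000065
red 856 [303.53271028 287.03621495] ((477.055908203125, 53.55746841430664), (40.137420654296875, 17.773479461669922), 76.44593811035156) 0.04406603002059625
cradle 0.61 [0.54777855 0.04298107 0.0126034 ]
catch_a 0.63 [0.57234745 0.03382869 0.03237669]
catch_a 0.55 [0.50086651 0.04470456 0.02750944]
70 [11 43 46 46 44 43 41 41 40 39 39 38  0  0  0 13 14 13 13  0 13 13 13 13  0 13  0 12  0 12 12 13 12  0 12  0 12  0 13 13 12  0 13  0 12  0 13 13 13 13  0 14 11 13  0 13 13 14 36 38 39 41  0 41 45 42 45  0  0 44  0  0  0  0  0]
78 [12 44 47 46 45  0 42 42 40 38 39 38  0  0  0  0 13 13  0 12 12 12  0 13  0 13 11 13  0 12 11 13 12  0 12 13 12  0 13  0 13  0 13 13 13  0  0 13 13 13  0 13 12 12 14  0 13 12 33 37 40 38 41 41 43 44  0 45  0  0  0  0  0  0  0]
85 [ 0 44 47 44 44 44 42 41 40 39 38 37  0  0  0 13  0 13  0 12  0 12 14 12 13  0 13 12 13  0 13 12 13 13 13  0 12 13 13  0 13 14  0 12  0 13 12 13  0 14 13 12  0 13 13  0 11 13 35 39 39 41 41 43 42  0 44  0 45  0  0  0  0  0  0]
92 [ 11  44  10  45  45  43  43  42  40  39  37   0   0   0   0   0  12   0  13  13  12  12  12   0  12  13  12   0  14  13  12   0  14  12  13  14   0  13  13  13   0  13  12  13   0   0  12  13  12  13   0  13  13   0  13  13  12  12  37  39  38  41
  41  43  43  45   0  45  44   0   0   0   0 273   0]
100 [ 12  46  45  44   0  44  43  42  40  39  38   0   0   0   0  13  13   0  12  12  13  14   0  13  12  12  13  12  13  13  12  11   0  14  13  13   0  12  13  13   0  13   0  13  13  13   0   0  13  13   0  13  13  12  13   0  13   0  34  38  38  40
  40  42  43  44  45 282 279  44   0   0   0   0   0]
t 9.575 shift [259.5  -1.6 -84. ] turn [ 0.03 39.23 -0.02] yaw -71.77 F [0.01 0.41 0.61]
```

View pics/crad.png

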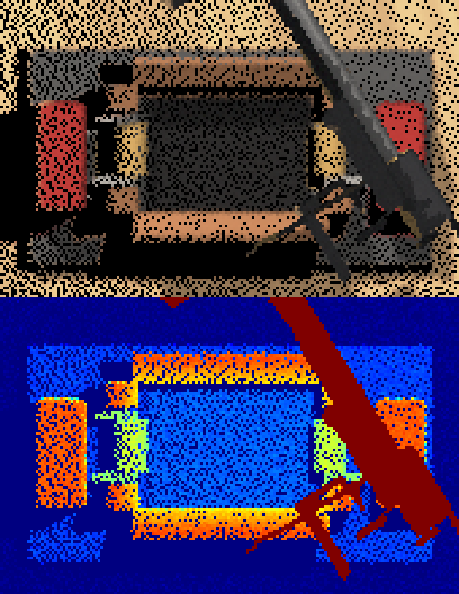

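The rectified view shows the pocket (dark floor) offset towards +y relative to the red blocks, with the rollers at both ends. The gripper rod hides a strip on the right. I'll fit the slopes numerically and move on to green.

```bash
python3 - <<'E'
from h import *
c=dict(np.load("w2.npz"));P=cloud(c);ok=c["depth"]>0
for ang in (-13.85,):
    a=np.radians(ang);ex=np.array([np.cos(a),np.sin(a)]);ey=np.array([-ex[1],ex[0]])
    d=P[...,:2]-[.5378,.0384];u=d@ex*1000;v=d@ey*1000;z=P[...,2]*1000
    base=ok&(z>37)&(z<43.5)
    for n,m in [("+v",base&(v>20)&(v<45)&(abs(u)<25)),("-v",base&(v<-12)&(v>-40)&(u>-25)&(u<10))]:
        s=np.sign(np.median(v[m]));e=s*v[m]-(z[m]-36)  # inner edge under 45deg
        k=np.polyfit(u[m],v[m]-s*(z[m]-36),1)
        print(n,m.sum(),"edge",s*np.median(e),e.std(),"tilt deg",np.degrees(k[0]))
    f=ok&(z>9)&(z<16)&(abs(u)<45)&(abs(v)<30);print("floor u",np.percentile(u[f],[1,99]),"v",np.percentile(v[f],[1,99]),np.median(z[f]))
    r=ok&(z>20)&(z<36)&(abs(u)<50)&(abs(v-3)<9)
    for s in (1,-1): q=u[r&(s*u>0)];print("roller",np.percentile(q,[2,98]))
E
```

```text
+v 275 edge 25.332631413915234 1.1207789565694433 tilt deg -0.32276484333228694
-v 256 edge -19.800097751381784 1.0742299887431221 tilt deg -0.21052667053453358
floor u [-36.10878072  44.45831693] v [-20.95168347  27.35589704] 12.538883684136332
roller [31.15501019 42.36275554]
roller [-42.47977722 -31.46173456]
```

Request:
{"fn": "move_arm", "kwargs": {
  "commands": [
    [0, 0, 0, 52, 0, -16.8, 1],
    [0, 0, 0, 52, 0, -16.8, 1],
    [0, 0, 0, 52, 0, -16.8, 1],
    [0, 0, 0, 52, 0, -16.8, 1],
    [0, 0, 0, 51.5, 0, -16.8, 1]
  ]
}}

```text
time: 10.2
ee_pos: [0.5538, -0.215, 0.1987]
ee_rot: [0.573, -0.573, 0.414, -0.414]
force: [0.4, -0.3, 0.4]
opening: 0.997
```

Request:
{"fn": "move_arm", "kwargs": {
  "commands": [
    [0, 9.8, 0, 0, 0, 0, 1],
    [0, 9.8, 0, 0, 0, 0, 1],
    [0, 9.8, 0, 0, 0, 0, 1],
    [0, 9.8, 0, 0, 0, 0, 1],
    [0, 0, 0, 0, 0, 0, 1]
  ]
}}

```text
time: 10.82
ee_pos: [0.5538, -0.2135, 0.1986]
ee_rot: [0.401, -0.401, 0.582, -0.582]
force: [-1.2, -0.4, 0.8]
opening: 1.004
```

```bash
python3 - <<'E'
from h import *
plan(.5535,-.2135,.049,-111)
c=cam("wrist");save(c,"w3.png");lid(c,.553,-.2143)
plan(.5535,-.2135,.049,-111)
E
```

```text
t 10.825 shift [ 1.000e-01  1.496e+02 -2.000e-01] turn [ 0.01  0.16 -0.01] yaw -110.84 F [-1.16 -0.43  0.76]
lid 3372 ((556.3997192382812, -216.27532958984375), (43.003387451171875, 56.719078063964844), 69.38066864013672) z 0.09061891963533236
t 10.875 shift [ -0.  149.6  -0.2] turn [ 0.01  0.2  -0.01] yaw -110.8 F [ 0.15  0.46 -0.14]
```

Request:
{"fn": "move_arm", "kwargs": {
  "commands": [
    [0, 0, 0, 1.4, 40, 3.4, 1],
    [0, 0, 0, 0, 40, 0, 1],
    [0, 0, 0, 0, 40, 0, 1],
    [0, 0, 0, 0, 29.5, 0, 1],
    [0, 0, 0, 0, 0, 0, -1]
  ]
}}

```text
time: 11.5
ee_pos: [0.5545, -0.2158, 0.0469]
ee_rot: [0.4, -0.402, 0.584, -0.581]
force: [-0.1, -0.2, 0.7]
opening: 0.949
```

Request:
{"fn": "move_arm", "kwargs": {
  "commands": [
    [0, 0, 0, 0, 0, 0, -1],
    [0, 0, 0, 0, 0, 0, -1],
    [0, 0, 0, 0, 0, 0, -1],
    [0, 0, 0, 0, 0, 0, -1],
    [0, 0, 0, 0, 0, 0, -1]
  ]
}}

```text
time: 12.12
ee_pos: [0.5564, -0.2174, 0.05]
ee_rot: [-0.4, 0.4, -0.583, 0.583]
force: [-0.7, 0.7, 4.4]
opening: 0.505
```

Request:
{"fn": "move_arm", "kwargs": {
  "commands": [
    [0, 0, 0, 0, 0, 0, -1],
    [0, 0, 0, 0, 0, 0, -1],
    [0, 0, 0, 0, 0, 0, -1],
    [0, 0, 0, 0, 0, 0, -1]
  ]
}}

```text
time: 12.62
ee_pos: [0.5564, -0.2173, 0.0499]
ee_rot: [-0.4, 0.4, -0.583, 0.583]
force: [-0.5, 0.5, 5.4]
opening: 0.503
```

Request:
{"fn": "move_arm", "kwargs": {
  "commands": [
    [0, 0, 0, 0, -10, 0, -1],
    [0, 0, 0, 0, -20, 0, -1],
    [0, 0, 0, 0, -20, 0, -1],
    [0, 0, 0, 0, -5, 0, -1],
    [0, 0, 0, 0, 0, 0, -1]
  ]
}}

```text
time: 13.25
ee_pos: [0.5557, -0.2172, 0.1041]
ee_rot: [0.4, -0.4, 0.583, -0.583]
force: [0.0, -0.2, -3.3]
opening: 0.504
```

Request:
{"fn": "move_arm", "kwargs": {
  "commands": [
    [0, 0, 0, 0, 0, 0, -1],
    [0, 0, 0, 0, 0, 0, -1],
    [0, 0, 0, 0, 0, 0, -1],
    [0, 0, 0, 0, 0, 0, -1]
  ]
}}

```text
time: 13.75
ee_pos: [0.5559, -0.2172, 0.104]
ee_rot: [0.4, -0.4, 0.583, -0.583]
force: [0.2, 0.2, -3.1]
opening: 0.501
```

```bash
python3 - <<'E'
from h import *
weigh(); c=cam("top"); lid(c,.556,-.217,.06,.11,.16); print(sense()["opening"],sense()["ee_pos"])
E
```

```text
mean F [ 0.27 -0.28 -2.85] sd [0.55 0.42 0.56]
lid 0 ((0.0, 0.0), (0.0, 0.0), 0.0) z nan
0.5024641956333106 [ 0.55603143 -0.21729406  0.10429645]
  return _methods._mean(a, axis=axis, dtype=dtype,
  ret = ret.dtype.type(ret / rcount)
```

Green weighs about 2.85 N (0.29 kg), so blue is the heavier tin. I'm setting green down where it stood.

Request:
{"fn": "move_arm", "kwargs": {
  "commands": [
    [0, 0, 0, 0, 20, 0, -1],
    [0, 0, 0, 0, 20, 0, -1],
    [0, 0, 0, 0, 10, 0, -1],
    [0, 0, 0, 0, 4, 0, -1],
    [0, 0, 0, 0, 0.5, 0, -1]
  ]
}}

```text
time: 14.82
ee_pos: [0.5565, -0.2175, 0.0502]
ee_rot: [-0.4, 0.4, -0.583, 0.583]
force: [0.1, 0.4, -1.8]
opening: 0.502
```

Request:
{"fn": "move_arm", "kwargs": {
  "commands": [
    [0, 0, 0, 0, 0.5, 0, -1],
    [0, 0, 0, 0, 0.3, 0, -1],
    [0, 0, 0, 0, 0, 0, -1]
  ]
}}

```text
time: 15.2
ee_pos: [0.5566, -0.2176, 0.0499]
ee_rot: [-0.4, 0.4, -0.582, 0.584]
force: [-1.1, 0.4, 3.5]
opening: 0.503
```

Request:
{"fn": "move_arm", "kwargs": {
  "commands": [
    [0, 0, 0, 0, 0, 0, 1],
    [0, 0, 0, 0, 0, 0, 1],
    [0, 0, 0, 0, 0, 0, 1],
    [0, 0, 0, 0, 0, 0, 1],
    [0, 0, 0, 0, 0, 0, 1]
  ]
}}

```text
time: 15.82
ee_pos: [0.556, -0.2173, 0.0488]
ee_rot: [0.4, -0.4, 0.583, -0.583]
force: [-0.1, -1.0, 0.4]
opening: 0.957
```

Request:
{"fn": "move_arm", "kwargs": {
  "commands": [
    [0, 0, 0, 0, 0, 0, 1],
    [0, 0, 0, 0, -30, 0, 1],
    [0, 0, 0, 0, -40, 0, 1],
    [0, 0, 0, 0, -40, 0, 1],
    [0, 0, 0, 0, -40, 0, 1]
  ]
}}

```text
time: 16.45
ee_pos: [0.5558, -0.2171, 0.2002]
ee_rot: [0.4, -0.4, 0.583, -0.583]
force: [0.5, -0.6, -0.1]
opening: 1.001
```

Request:
{"fn": "move_arm", "kwargs": {
  "commands": [
    [0, -9.7, 0, 0, 0, 0, 1],
    [0, -9.7, 0, 0, 0, 0, 1],
    [0, -9.7, 0, 0, 0, 0, 1],
    [0, -9.7, 0, 0, 0, 0, 1],
    [0, 0, 0, 0, 0, 0, 1]
  ]
}}

```text
time: 17.08
ee_pos: [0.5559, -0.2172, 0.1989]
ee_rot: [-0.571, 0.571, -0.418, 0.417]
force: [-1.3, 0.0, -0.5]
opening: 1.0
```

```bash
python3 - <<'E'
from h import *
c=cam("wrist");lid(c,.556,-.217)
plan(.5513,.2208,.2,-72)
E
```

```text
lid 3358 ((555.9583740234375, -216.5552215576172), (43.2142448425293, 57.276180267333984), 69.36079406738281) z 0.09058326462887015
t 17.125 shift [-419.    -1.1  127.7] turn [ 0.   -0.44 -0.  ] yaw -72.44 F [-0.15 -0.88  0.77]
```

Request:
{"fn": "move_arm", "kwargs": {
  "commands": [
    [0, 0, 0, -52.4, 0, 16, 1],
    [0, 0, 0, -52.4, 0, 16, 1],
    [0, 0, 0, -52.4, 0, 16, 1],
    [0, 0, 0, -52.4, 0, 16, 1],
    [0, 0, 0, -52.4, 0, 16, 1]
  ]
}}

```text
time: 17.75
ee_pos: [0.5524, 0.0583, 0.1991]
ee_rot: [0.571, -0.57, 0.418, -0.418]
force: [0.7, -0.0, -0.1]
opening: 0.997
```

Request:
{"fn": "move_arm", "kwargs": {
  "commands": [
    [0, 0, 0, -52.4, 0, 16, 1],
    [0, 0, 0, -52.4, 0, 16, 1],
    [0, 0, 0, -52.4, 0, 16, 1],
    [0, -0.4, 0, 0, 0, 0, 1],
    [0, 0, 0, 0, 0, 0, 1]
  ]
}}

```text
time: 18.38
ee_pos: [0.5501, 0.2208, 0.1988]
ee_rot: [-0.572, 0.573, -0.415, 0.415]
force: [0.4, 0.2, 1.7]
opening: 0.996
```

```bash
python3 - <<'E'
from h import *
plan(.5513,.2208,.0505,-72)
c=cam("wrist");lid(c,.5513,.2208)
E
```

```text
t 18.375 shift [  0.3 148.3   1.2] turn [0.03 0.09 0.03] yaw -71.91 F [0.37 0.15 1.69]
lid 3329 ((551.5792846679688, 220.7504425048828), (56.267669677734375, 43.03662109375), 18.039310455322266) z 0.09062334560230956
```

Request:
{"fn": "move_arm", "kwargs": {
  "commands": [
    [0, 0, 0, 0.3, 40, 1.3, 1],
    [0, 0, 0, 0, 40, 0, 1],
    [0, 0, 0, 0, 40, 0, 1],
    [0, 0, 0, 0, 29, 0, 1],
    [0, 0, 0, 0, 0, 0, 1]
  ]
}}

```text
time: 19.05
ee_pos: [0.5501, 0.219, 0.0479]
ee_rot: [-0.57, 0.573, -0.417, 0.415]
force: [-0.0, -0.5, 0.2]
opening: 1.0
```

Request:
{"fn": "move_arm", "kwargs": {
  "commands": [
    [0, 0, 0, 0, 0, 0, -1],
    [0, 0, 0, 0, 0, 0, -1],
    [0, 0, 0, 0, 0, 0, -1],
    [0, 0, 0, 0, 0, 0, -1],
    [0, 0, 0, 0, 0, 0, -1]
  ]
}}

```text
time: 19.68
ee_pos: [0.5517, 0.2212, 0.0502]
ee_rot: [0.573, -0.572, 0.415, -0.415]
force: [1.2, -1.9, 3.1]
opening: 0.515
```

Request:
{"fn": "move_arm", "kwargs": {
  "commands": [
    [0, 0, 0, 0, 0, 0, -1],
    [0, 0, 0, 0, 0, 0, -1],
    [0, 0, 0, 0, 0, 0, -1],
    [0, 0, 0, 0, 0, 0, -1]
  ]
}}

```text
time: 20.18
ee_pos: [0.5518, 0.2211, 0.0502]
ee_rot: [0.573, -0.572, 0.415, -0.415]
force: [0.3, -0.6, 4.4]
opening: 0.504
```

Request:
{"fn": "move_arm", "kwargs": {
  "commands": [
    [0, 0, 0, 0, -10, 0, -1],
    [0, 0, 0, 0, -25, 0, -1],
    [0, 0, 0, 0, -30, 0, -1],
    [0, 0, 0, 0, -15, 0, -1],
    [0, 0, 0, 0, 0, 0, -1]
  ]
}}

```text
time: 20.8
ee_pos: [0.552, 0.2213, 0.1306]
ee_rot: [0.573, -0.572, 0.415, -0.415]
force: [-0.8, 0.3, -4.6]
opening: 0.502
```

```bash
python3 - <<'E'
from h import *
plan(.5385,.0411,.130,-104.1); print(sense()["opening"])
E
```

```text
t 20.8 shift [167.1   0.5 -68.9] turn [-9.000e-02  3.223e+01 -2.000e-02] yaw -71.87 F [-0.8   0.34 -4.6 ]
0.5016813587430944
```

Request:
{"fn": "move_arm", "kwargs": {
  "commands": [
    [0, 0, 0, 20, 0, -8, -1],
    [0, 0, 0, 42.5, 0, -17.5, -1],
    [0, 0, 0, 42, 0, -17.5, -1],
    [0, 0, 0, 42, 0, -17.5, -1],
    [0, 0, 0, 20.5, 0, -8.4, -1]
  ]
}}

```text
time: 21.42
ee_pos: [0.5364, 0.0378, 0.1286]
ee_rot: [-0.571, 0.573, -0.417, 0.415]
force: [0.4, 0.0, -4.9]
opening: 0.501
```

Request:
{"fn": "move_arm", "kwargs": {
  "commands": [
    [0, 8, 0, 0, 0, 0, -1],
    [0, 8, 0, 0, 0, 0, -1],
    [0, 8, 0, 0, 0, 0, -1],
    [0, 8.2, 0, 0, 0, 0, -1],
    [0, 0, 0, 0, 0, 0, -1]
  ]
}}

```text
time: 22.05
ee_pos: [0.5368, 0.0402, 0.1288]
ee_rot: [0.434, -0.436, 0.558, -0.557]
force: [0.0, 0.3, -4.9]
opening: 0.501
```

Request:
{"fn": "move_arm", "kwargs": {
  "commands": [
    [0, 0, 0, 0, 0, 0, -1],
    [0, 0, 0, 0, 0, 0, -1]
  ]
}}

```text
time: 22.3
ee_pos: [0.5378, 0.0408, 0.1297]
ee_rot: [0.435, -0.435, 0.557, -0.557]
force: [0.3, -0.7, -5.1]
opening: 0.505
```

```bash
python3 - <<'E'
from h import *
plan(.5385,.0411,.110,-104.1); print(sense()["opening"])
c=cam("wrist");lid(c,.5385,.0411,.06,.155,.185);save(c,"w4.png")
P=cloud(c);hsv=cv2.cvtColor(c["img"],cv2.COLOR_RGB2HSV);red=(hsv[...,1]>130)&((hsv[...,0]<6)|(hsv[...,0]>172))&(P[...,2]>.02)&(P[...,2]<.06)
n,l,st,ce=cv2.connectedComponentsWithStats(red.astype(np.uint8))
for i in range(1,n):
    if st[i,4]>150: q=P[l==i];print("red",st[i,4],ce[i],cv2.minAreaRect((q[:,:2]*1000).astype(np.float32)))
E
```

```text
t 22.3 shift [-0.5 19.7  0.6] turn [0.04 0.08 0.01] yaw -104.02 F [ 0.29 -0.7  -5.11]
0.5048523042534372
lid 11490 ((539.2099609375, 40.46928787231445), (70.6181640625, 54.5147819519043), 75.92363739013672) z 0.17008772443140202
red 1391 [324.10064702 161.53271028] ((598.9456787109375, 23.141185760498047), (39.334842681884766, 17.406686782836914), 76.02742767333984)
```

View pics/w4.png

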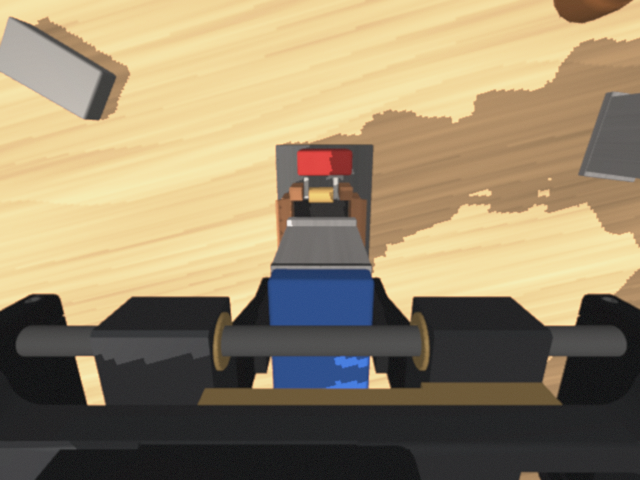

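The blue tin is aligned over the mouth: its middle is at column 321, and the roller and pocket middle are at about 321. I'm descending in stages.

Request:
{"fn": "move_arm", "kwargs": {
  "commands": [
    [0, 0, 0, -0.4, 15, 0.6, -1],
    [0, 0, 0, 0, 15, 0, -1],
    [0, 0, 0, 0, 3, 0, -1],
    [0, 0, 0, 0, 0, 0, -1],
    [0, 0, 0, 0, 0, 0, -1]
  ]
}}

```text
time: 22.98
ee_pos: [0.5392, 0.0412, 0.0972]
ee_rot: [-0.435, 0.435, -0.557, 0.558]
force: [0.8, 0.5, -4.6]
opening: 0.503
```

```bash
python3 - <<'E'
from h import *
plan(.5385,.0411,.0618,-104.1)
E
```

```text
t 22.975 shift [ 0.3 35.4 -0.7] turn [-0.04  0.03 -0.01] yaw -104.07 F [ 0.79  0.5  -4.6 ]
```

Request:
{"fn": "move_arm", "kwargs": {
  "commands": [
    [0, 0, 0, 0, 4, 0, -1],
    [0, 0, 0, 0, 4, 0, -1],
    [0, 0, 0, 0, 3, 0, -1],
    [0, 0, 0, 0, 0, 0, -1]
  ]
}}

```text
time: 23.48
ee_pos: [0.5385, 0.0413, 0.0856]
ee_rot: [0.435, -0.435, 0.558, -0.557]
force: [0.7, -0.0, -4.6]
opening: 0.504
```

Request:
{"fn": "move_arm", "kwargs": {
  "commands": [
    [0, 0, 0, 0, 2, 0, -1],
    [0, 0, 0, 0, 2, 0, -1],
    [0, 0, 0, 0, 1, 0, -1],
    [0, 0, 0, 0, 0, 0, -1]
  ]
}}

```text
time: 23.98
ee_pos: [0.5389, 0.0412, 0.0809]
ee_rot: [-0.435, 0.435, -0.557, 0.558]
force: [-0.0, -0.1, -4.7]
opening: 0.509
```

Request:
{"fn": "move_arm", "kwargs": {
  "commands": [
    [0, 0, 0, 0, 1, 0, -1],
    [0, 0, 0, 0, 0.5, 0, -1],
    [0, 0, 0, 0, 0, 0, -1]
  ]
}}

```text
time: 24.35
ee_pos: [0.5393, 0.0411, 0.0799]
ee_rot: [-0.435, 0.435, -0.557, 0.558]
force: [0.5, 0.0, -0.7]
opening: 0.503
```

Request:
{"fn": "move_arm", "kwargs": {
  "commands": [
    [0, 0, 0, 0, 0.8, 0, -1],
    [0, 0, 0, 0, 0, 0, -1]
  ]
}}

```text
time: 24.6
ee_pos: [0.5393, 0.0411, 0.0792]
ee_rot: [-0.435, 0.435, -0.557, 0.558]
force: [0.2, -0.1, 2.7]
opening: 0.505
```

Request:
{"fn": "move_arm", "kwargs": {
  "commands": [
    [0, 0, 0, 0, 0.8, 0, -1],
    [0, 0, 0, 0, 0, 0, -1]
  ]
}}

```text
time: 24.85
ee_pos: [0.5389, 0.0412, 0.0776]
ee_rot: [-0.435, 0.435, -0.557, 0.558]
force: [1.0, -0.3, 0.3]
opening: 0.502
```

Request:
{"fn": "move_arm", "kwargs": {
  "commands": [
    [0, 0, 0, 0, 0.8, 0, -1],
    [0, 0, 0, 0, 0, 0, -1]
  ]
}}

```text
time: 25.1
ee_pos: [0.5387, 0.0412, 0.0766]
ee_rot: [0.435, -0.435, 0.558, -0.557]
force: [0.7, -0.3, -2.7]
opening: 0.501
```

Request:
{"fn": "move_arm", "kwargs": {
  "commands": [
    [0, 0, 0, 0, 1, 0, -1],
    [0, 0, 0, 0, 1, 0, -1],
    [0, 0, 0, 0, 0, 0, -1]
  ]
}}

```text
time: 25.48
ee_pos: [0.5385, 0.0413, 0.0746]
ee_rot: [0.435, -0.435, 0.558, -0.557]
force: [1.8, 0.2, -5.8]
opening: 0.501
```

Request:
{"fn": "move_arm", "kwargs": {
  "commands": [
    [0, 0, 0, 0, 1, 0, -1],
    [0, 0, 0, 0, 1, 0, -1],
    [0, 0, 0, 0, 0, 0, -1]
  ]
}}

```text
time: 25.85
ee_pos: [0.5387, 0.0413, 0.0729]
ee_rot: [0.435, -0.435, 0.558, -0.557]
force: [1.6, 0.3, -5.0]
opening: 0.503
```

Request:
{"fn": "move_arm", "kwargs": {
  "commands": [
    [0, 0, 0, 0, 1, 0, -1],
    [0, 0, 0, 0, 1, 0, -1],
    [0, 0, 0, 0, 0, 0, -1]
  ]
}}

```text
time: 26.22
ee_pos: [0.5387, 0.0412, 0.0709]
ee_rot: [0.435, -0.435, 0.558, -0.557]
force: [1.3, 0.1, -5.0]
opening: 0.505
```

Request:
{"fn": "move_arm", "kwargs": {
  "commands": [
    [0, 0, 0, 0, 2, 0, -1],
    [0, 0, 0, 0, 2, 0, -1],
    [0, 0, 0, 0, 1, 0, -1],
    [0, 0, 0, 0, 0, 0, -1]
  ]
}}

```text
time: 26.72
ee_pos: [0.5385, 0.0413, 0.0653]
ee_rot: [0.435, -0.435, 0.558, -0.557]
force: [2.3, 0.5, -12.3]
opening: 0.498
```

Request:
{"fn": "move_arm", "kwargs": {
  "commands": [
    [0, 0, 0, 0, 1, 0, -1],
    [0, 0, 0, 0, 1, 0, -1],
    [0, 0, 0, 0, 0, 0, -1]
  ]
}}

```text
time: 27.1
ee_pos: [0.5389, 0.0412, 0.0642]
ee_rot: [-0.435, 0.435, -0.557, 0.558]
force: [1.7, 0.5, -7.7]
opening: 0.502
```

Request:
{"fn": "move_arm", "kwargs": {
  "commands": [
    [0, 0, 0, 0, 1, 0, -1],
    [0, 0, 0, 0, 1, 0, -1],
    [0, 0, 0, 0, 0, 0, -1]
  ]
}}

```text
time: 27.48
ee_pos: [0.5383, 0.0412, 0.0622]
ee_rot: [0.435, -0.435, 0.558, -0.557]
force: [0.4, 0.5, -3.0]
opening: 0.503
```

Request:
{"fn": "move_arm", "kwargs": {
  "commands": [
    [0, 0, 0, 0, 1, 0, -1],
    [0, 0, 0, 0, 0, 0, -1]
  ]
}}

```text
time: 27.72
ee_pos: [0.5383, 0.0412, 0.0622]
ee_rot: [0.435, -0.435, 0.558, -0.557]
force: [-3.0, -0.1, 4.6]
opening: 0.5
```

Request:
{"fn": "move_arm", "kwargs": {
  "commands": [
    [0, 0, 0, 0, 1, 0, -1],
    [0, 0, 0, 0, 0, 0, -1]
  ]
}}

```text
time: 27.98
ee_pos: [0.5383, 0.0412, 0.0621]
ee_rot: [0.435, -0.435, 0.557, -0.557]
force: [-3.9, -1.2, 11.8]
opening: 0.5
```

Request:
{"fn": "move_arm", "kwargs": {
  "commands": [
    [0, 0, 0, 0, 0.7, 0, -1],
    [0, 0, 0, 0, 0, 0, -1]
  ]
}}

```text
time: 28.22
ee_pos: [0.5383, 0.0411, 0.0621]
ee_rot: [-0.435, 0.435, -0.557, 0.557]
force: [-6.2, -0.2, 16.5]
opening: 0.502
```

Position is hard against the floor at 16 N. I'm relaxing, releasing and retreating.

Request:
{"fn": "move_arm", "kwargs": {
  "commands": [
    [0, 0, 0, 0, -1.5, 0, -1],
    [0, 0, 0, 0, -0.8, 0, -1],
    [0, 0, 0, 0, 0, 0, -1]
  ]
}}

```text
time: 28.6
ee_pos: [0.5383, 0.0412, 0.0621]
ee_rot: [0.435, -0.435, 0.558, -0.557]
force: [-3.0, -0.5, 7.0]
opening: 0.502
```

Request:
{"fn": "move_arm", "kwargs": {
  "commands": [
    [0, 0, 0, 0, 0, 0, 1],
    [0, 0, 0, 0, 0, 0, 1],
    [0, 0, 0, 0, 0, 0, 1],
    [0, 0, 0, 0, 0, 0, 1],
    [0, 0, 0, 0, 0, 0, 1]
  ]
}}

```text
time: 29.22
ee_pos: [0.5389, 0.0412, 0.0616]
ee_rot: [-0.435, 0.435, -0.557, 0.558]
force: [-1.2, 0.5, -1.2]
opening: 0.962
```

Request:
{"fn": "move_arm", "kwargs": {
  "commands": [
    [0, 0, 0, 0, 0, 0, 1],
    [0, 0, 0, 0, -30, 0, 1],
    [0, 0, 0, 0, -40, 0, 1],
    [0, 0, 0, 0, -40, 0, 1],
    [0, 0, 0, 0, -40, 0, 1]
  ]
}}

```text
time: 29.85
ee_pos: [0.5385, 0.0412, 0.2129]
ee_rot: [0.435, -0.435, 0.558, -0.557]
force: [0.3, 0.4, 0.2]
opening: 0.996
```

```bash
python3 - <<'E'
from h import *
c=cam("wrist");save(c,"w5.png");lid(c,.5385,.0411,.06,.09,.13)
P=cloud(c)
print(sense()["force"],sense()["ee_pos"],sense()["opening"])
for n in ["catch_a"]:
    for r in look_for(n,"wrist")[:3]: print(n,r["score"],w(c,r["xyz"]))
c=cam("top");save(c,"t5.png")
for n in ["tin_blue","tin_green","cradle","dapping_cube","bowl","flux_jar","copper_strip","handpiece","pumice_block"]:
    for r in look_for(n,"top")[:1]: print(n,round(r["score"],2),w(c,r["xyz"]).round(4))
lid(c,.556,-.217)
c=cam("side");save(c,"s5.png")
E
```

```text
lid 3288 ((537.8680419921875, 41.391685485839844), (42.958309173583984, 57.69054412841797), 75.58155822753906) z 0.10259241343897121
[ 1.19112197 -0.45468854  3.64828597] [0.54194515 0.0409706  0.21822502] 0.9979629572106745
catch_a 0.88 [0.56995873 0.03291241 0.02843276]
tin_green 0.57 [ 0.5473 -0.2078  0.0928]
dapping_cube 0.78 [ 0.3853 -0.0326  0.0445]
bowl 0.68 [0.7329 0.4081 0.0289]
flux_jar 0.94 [ 0.663  -0.1877  0.0566]
copper_strip 0.49 [0.3729 0.3697 0.0053]
handpiece 0.68 [ 0.4044 -0.4386  0.0232]
pumice_block 0.67 [0.7199 0.2267 0.0207]
lid 550 ((553.7578125, -214.9877471923828), (43.20801544189453, 58.2723503112793), 69.3134765625) z 0.08995292146097772
```

View pics/w5.png

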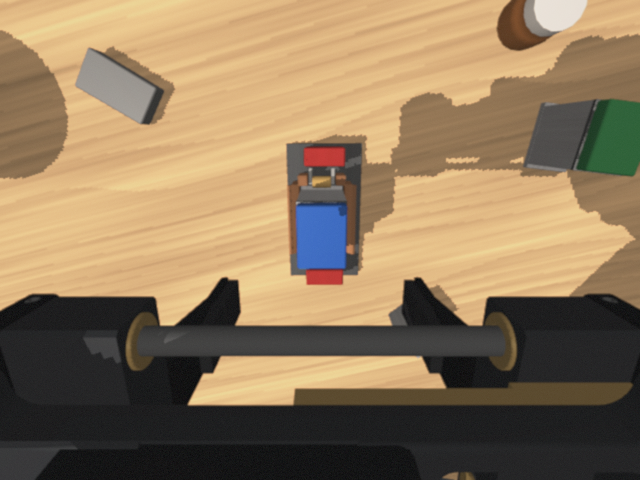

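View pics/s5.png

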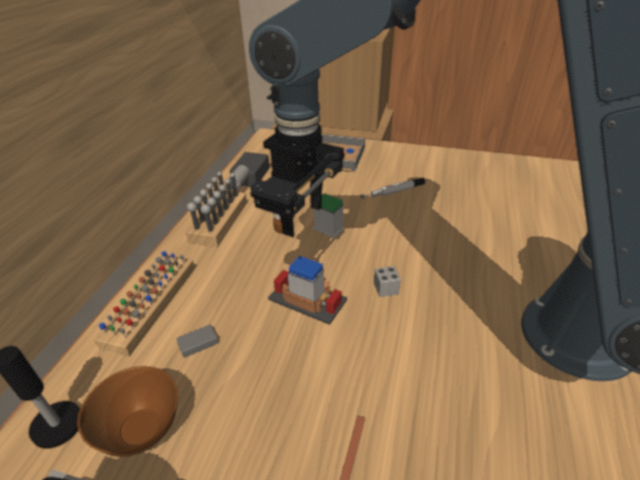

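```bash
python3 - <<'E'
from h import *
c=cam("wrist");P=cloud(c);ok=c["depth"]>0
a=np.radians(-13.9);ex=np.array([np.cos(a),np.sin(a)]);ey=np.array([-ex[1],ex[0]])
d=P[...,:2]-[.5378,.0384];u=d@ex*1000;v=d@ey*1000;z=P[...,2]*1000
r=ok&(z>20)&(z<36)&(u>25)&(u<50)&(abs(v-3)<9);print("roller +x u",np.percentile(u[r],[1,98]),r.sum(),"before 31.2-42.4")
m=ok&(z>95)&(z<110)&(abs(u)<32)&(abs(v-3)<25)
A=np.c_[u[m],v[m],np.ones(m.sum())];k=np.linalg.lstsq(A,z[m],rcond=None)[0];print("lid tilt deg",np.degrees(k[:2]))
for r in look_for("pumice_block","wrist")[:1]: print("pumice",r["score"],w(c,r["xyz"]))
print(sense()["force"],sense()["ee_pos"]); print(job_done())
E
```

```text
roller +x u [27.56676891 42.35008013] 275 before 31.2-42.4
lid tilt deg [-0.56307191  0.0393487 ]
pumice 0.75 [0.71222153 0.20398939 0.02035727]
[ 0.0637692   0.13877205 -0.067413  ] [0.5386765  0.04123281 0.21129873]
the job is handed in; nothing more can be done
None
```

The blue-lidded tin was the heavier one; it is now seated in the cradle. The green-lidded tin stands upright on the bench where it was, and the job is handed in.

- **Weighing:** blue read about 5.0 N (0.51 kg) and green about 2.85 N (0.29 kg). Each was lifted about 55 mm, blue first, and set back down upright.
- **Pressing:** a downward pull of about 12 N showed the rollers snapping over the foot. I then pressed to about 16 N against the floor. These readings came only at the end of each move, so I did not see the peak force while passing the rollers.
- **Seating:** the blue lid stands 12.0 mm higher than it did on the bench, which matches the cradle floor. Its tilt was about 0.6° or less.
- **Rollers:** the outer edge of the +x roller is back where it was before insertion (42.35 mm against 42.36 mm). The inner edge read 27.6 mm against 31.2 mm, probably because the tin's body was included. The -x roller was out of view, so it is inferred from the tin being fully down and level.
- **Bystanders:** the last top-camera look put the pumice block and copper strip about 2 cm off. The arm may have been partly hiding them. A wrist-camera check put the pumice block within about 5 mm of its start. I did not recheck the copper strip, but the gripper never went near it at bench height.

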